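Level the patio gas burner with its screw foot

ROBOT

A 6-joint arm with a two-finger parallel gripper is mounted at the origin on the work surface. World frame = base frame: x ahead of the robot, y to its left, z up, the work surface at z = 0. Lengths are in m, angles in rad, forces in N, time in s.
With the tool pointing down it reaches from about 0.375 to 0.9 m from the base axis. Payload 3.1 kg.
Tool frame: the origin (TCP) lies between the finger pads; the fingertips stand 22 mm ahead of it and the grasp point (between the pads) lies 3 mm ahead of it; z points along the fingers, y is the line along which they close (so a half turn about z gives the same grasp; the last joint's range is limited). The gripper opens to 87 mm and grips with 3 to 60 N. Pads are 19 mm wide; open, the fingers measure 117 mm over their backs; the gripper's body (75 mm by 190 mm) begins 51 mm behind the grasp point.
Start: joints at [-1.423, 0.527, 1.433, -0, 1.181, -0.178], TCP at [0.201, -0.592, 0.245] pointing down, gripper open.
Joint ranges: [-3.08, 3.08], [-0.75, 2.2], [0.22, 2.44], [-1.43, 4.57], [0, 2.65], [-2.85, 2.85]. Speed limits (rad/s): [2.79, 2.79, 3.14, 3.14, 3.14, 3.14].

INTERFACE

Orientations are given as a unit quaternion [x, y, z, w].
In Python, from rig import get_obs, camera, get_calibration, hand_in, cut_out gives the robot as it stands.
- The arm moves only by the shell command python3 -m inch 'ROWS' [OPENING] [FORCE]. ROWS is JSON, one flat list of numbers, 6 for each row, row after row: the shift along the tool's x, y, z scaled (see below), then the turn, a rotation vector about the tool's x, y, z scaled (see below). A call has 1 to 20 rows; each row is the pose to reach, as a shift and turn from the pose commanded when the call began, along the tool's axes at that moment; what a row does not reach only later rows make up. The controller multiplies each number of a shift by 0.08 m and each number of a turn by 90 degrees. A row lasts 1/12 s, in which the tool goes at most 41.7 mm and 7.16 degrees, less where a joint would pass 70% of its speed; a pose out of reach is approached as far as the arm can. A call with a number of a shift or a turn outside -1 to 1 is refused whole. A call with a gripper value outside its range is refused whole. OPENING is the finger opening in mm, from 0 to 87, set as the call begins (- or left out, the last holds). The fingers move at their own pace and stop on an object; FORCE is the grip in N (left out, the last holds). Time passes only in rows, so rows that repeat a pose let the fingers close. It gives the time, the measured TCP pose, the force, the opening and the grip force at its end, in the units of the state.
- get_obs(): the state, without advancing time (a new reading comes with each control period).
- camera(name): name is "scene" or "top"; returns the picture (400x640x3 uint8, red, green, blue); there is no depth.
- get_calibration(name): a dict with "vertical_fov" (degrees; the focal length in pixels is half the picture's height over the tangent of half this angle, whatever the lens; pixels are square), "cx", "cy" (the principal point, pixels), "T" (4x4, takes a point from camera to world coordinates). Camera axes: x right, y down, z forward; pixel columns grow to the right and rows downward; lengths in m; the calibration is good to about 2 mm. A picture is of the moment at which its call begins. get_calibration takes no time and is no camera call.
- hand_in(): hands the job in; it is judged then, once.
Trained networks look in the newest picture that a camera, given by its name, has taken for a name from the list of things; names that differ only in an ending like _2 or _b are one class to them, and where a whole thing is asked for, a point or a joint stands for the part that bears it (a point fixed in the world has none). Each returns a list of dicts, best first, with "conf" (0 to 1); they miss things now and then, are a little off and sometimes report something else, mostly with a low value. They report only what shows in the picture. A call takes as long as a camera call. They do not tell look-alikes from the thing itself.
- cut_out(camera, thing): "region" (400x640 bool, what is visible of it) and "bbox" ([left, top, right, bottom] in pixels, round what is visible of it).
The state is a dict: "time": time; "q": joint angles; "joint_velocities": joint speeds; "joint_torque": joint torques, N m; "position": TCP position; "tool_rot": TCP orientation; "ft_force": force on the tool from outside, world axes, zero at the start; "moment": the same for the moment, N m; "grip_width": finger opening in m; "grip_force": force on a finger pad.
Only numpy, scipy, OpenCV 4.12 (cv2) and the standard library are available. Lean on these libraries where they do the work, as an engineer would, in place of code of your own. Each camera call takes 0.05 s, during which the arm holds its last target. There are 200 camera calls.

TASK

Level the gas burner before the pan goes on: stand the spirit level on its edge, square across the middle of the burner's two pan bars, and let go of it; then turn the black knob of the burner's screw foot until the bubble rests centred between the two lines of the vial. Then press down on the level over the middle, about as hard as a full litre bottle weighs, so that it sits firmly on both bars with the bubble still centred, and finish while pressing like that: do not let go at the end. Leave the jars, spatula, cutting board and pot lid where they are.

Things in the scene. Friction and masses are not known exactly. Their poses are not given: they have to be found in the camera images.
- level: spirit level: straight aluminium box bar, black end caps, 240 mm long (x), 24 thick (y), 48 high (z up), about 0.35 kg, starting upright on the table on its 24 mm lower edge. Origin: middle of the lower edge. A 70 mm yellow vial with a white bubble lies in the middle of its upper edge, read from above, under a clear cover flush with the edge that may be gripped around or pressed on.
- bubble (a joint): place of the bubble's centre along the level's own x axis, m: 0 = centred, range +-0.022. The bubble is 16 mm long, the vial's two black lines stand 22 mm apart, so it lies between them within +-0.003. It runs to the high end, 1.3 mm per milliradian of tilt, and settles in about 2 s.
- burner: gas burner, fixed; origin on the table under its middle, axes level, y towards the screw foot. Angle-iron frame 260 (x) by 280 mm (y), top 105 mm over the table, cast-iron burner head in the middle (top at 90 mm), gas tap sticking out 190 mm to -x. It rests on two fixed feet at the -y end and the screw foot at +y; at the start the screw-foot end is low.
- bars_mid (a point): point midway between the two pan bars at the height of their upper edges (about 135 mm over the table), tilting with the frame: x along the bars, y from the fixed-feet end to the screw-foot end, z the frame's own up. The bars are dark steel flats on edge, 260 mm long (x), 8 mm thick, centre lines 180 mm apart.
- bar_far: pan bar at the fixed-feet end: origin at the middle of its upper edge, 90 mm from bars_mid towards -y; axes as bars_mid.
- bar_screw: pan bar at the screw-foot end: origin at the middle of its upper edge, 90 mm from bars_mid towards +y; axes as bars_mid.
- knob (a point): middle of the round black fluted knob on the screw foot, 220 mm from the burner's middle along +y: 44 mm diameter, 28 high, top 158 mm over the table, 27 mm of free spindle below it over the steel lug. Turns about the vertical, many turns either way, stiff by 0.08 N m, keeps its height, stays where left. Clockwise from above raises that end: 1 rad = 2.3 mrad of tilt. At the start it needs 1.6 to 4.6 rad.
- jar_tall: clear glass jar with steel cap, 88 mm diameter, 170 mm high; origin at the centre of its underside, z up. Leave alone.
- jar_mid: clear glass jar with steel cap, 84 mm diameter, 125 mm high; origin at the centre of its underside, z up. Leave alone.
- jar_short: clear glass jar with steel cap, 80 mm diameter, 80 mm high; origin at the centre of its underside, z up. Leave alone.
- spatula: grey hard silicone spatula lying flat on the cutting board, 270 mm long. Leave alone.
- board: white plastic cutting board lying flat, 220 x 320 x 12 mm. Leave alone.
- pot_lid: aluminium pot lid, 200 mm diameter, 48 mm high with its knob. Leave alone.
- crate: fixed closed green plastic crate with a press-button catch, 400 mm (x) by 260 mm (y), 190 mm high with its handle; origin at the centre of its underside.
There are look-alikes about, which are no part of the job. Leave any blue look-alike of the level alone.

How it is judged:
By the outcome, as a careful person would: the job done as asked, in the order asked, and still so for the second after the job is handed in, while the arm keeps its last pose, push and grip.
It also fails if it takes over 72 s, if anything falls off the work surface, if the arm or the gripper's body presses on something with over 40 N, if the wrist force passes 120 N, or if a joint passes its speed limit or range.

## Working session

There is one attempt and no reset: what is moved stays moved. The work goes in short steps, Python scripts to look and compute and a shell command to move; the robot and the scene stay as the last step left them, time stands still between calls to the robot, and variables do not carry over. Pictures are saved under pics/ and viewed, at most 10 in all, crops included, and the job is handed in when it is done.

```bash
mkdir -p pics; ls; python3 - <<'E'
from rig import *
import cv2,numpy as np
o=get_obs();print({k:np.round(v,3).tolist() for k,v in o.items()})
for c in("scene","top"):
    im=camera(c);cv2.imwrite(f"pics/{c}0.png",im[:,:,::-1])
    k=get_calibration(c);print(c,k["vertical_fov"],k["cx"],k["cy"],np.round(k["T"],4).tolist())
    for t in("level","burner","knob","bar_far","bar_screw"):
        print(t,[(round(d["conf"],2),d["bbox"]) for d in cut_out(c,t)])
E
```

```text
pics
{'time': 0.0, 'q': [-1.422, 0.528, 1.434, -0.0, 1.181, -0.178], 'joint_velocities': [0.0, -0.0, 0.002, 0.001, -0.0, 0.0], 'joint_torque': [0.001, -44.004, -17.659, 0.063, 0.058, -0.0], 'position': [0.201, -0.591, 0.244], 'tool_rot': [0.987, 0.163, 0.0, -0.001], 'ft_force': [-0.173, -0.009, -0.122], 'moment': [-0.023, 0.054, -0.052], 'grip_force': 0.0, 'grip_width': 0.087}
scene 50.655507371712844 322.88820699575666 197.32110962502048 [[-0.6618, 0.5272, -0.5329, 1.2877], [0.7494, 0.4462, -0.4892, 0.718], [-0.0201, -0.7231, -0.6904, 1.1596], [0.0, 0.0, 0.0, 1.0]]
level [(0.61, [305.4, 129.3, 345.0, 166.3]), (0.59, [250.7, 154.6, 284.9, 203.0])]
burner [(0.69, [290.4, 192.7, 421.1, 282.8])]
knob [(0.54, [404.0, 242.5, 419.7, 274.7]), (0.25, [166.5, 90.7, 279.3, 181.8])]
bar_far [(0.6, [301.4, 191.7, 346.0, 243.1])]
bar_screw [(0.72, [349.7, 214.2, 391.9, 265.6])]
top 55.275313706740036 318.0093098723497 201.65558548475727 [[-0.0203, -0.997, 0.0743, 0.3695], [-0.9998, 0.0208, 0.0073, -0.0248], [-0.0088, -0.0742, -0.9972, 1.6998], [0.0, 0.0, 0.0, 1.0]]
level [(0.84, [378.9, 178.6, 403.5, 232.5])]
burner [(0.58, [224.0, 159.6, 321.9, 237.1])]
knob []
bar_far []
bar_screw [(0.62, [253.2, 160.2, 263.8, 223.4])]
```

View pics/scene0.png

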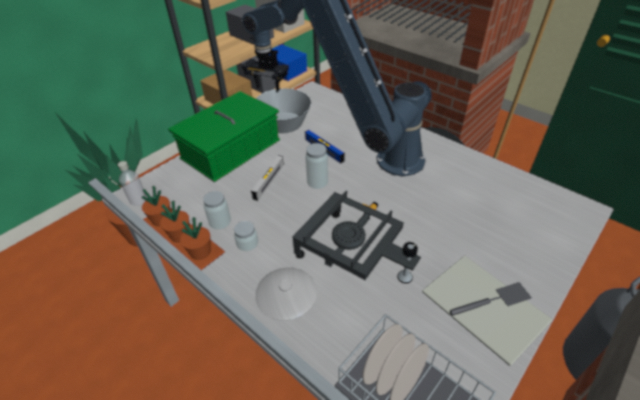

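View pics/top0.png

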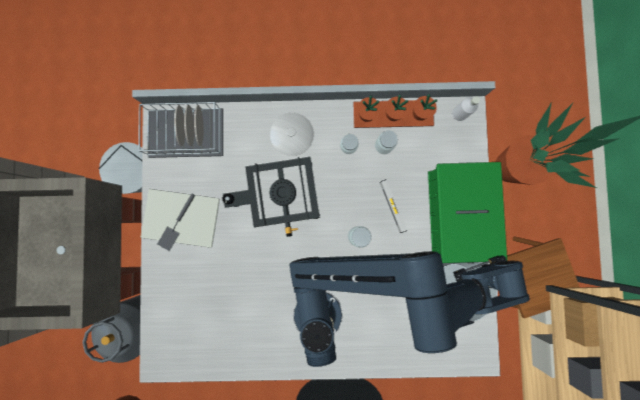

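The silver level with the yellow vial is at scene (268,177) and top (393,206). A blue bar at scene (325,146) is the look-alike, and the arm hides it in the top view. The silver one fits the "aluminium, black caps, yellow vial" description. I'll confirm that in an enlarged crop and look at the burner in the same picture.

```bash
cat >h.py <<'E'
import numpy as np,cv2
from rig import *
from scipy.optimize import minimize
K={}
for c in("scene","top"):
    k=get_calibration(c);f=200/np.tan(np.radians(k["vertical_fov"]/2));K[c]=(f,k["cx"],k["cy"],np.array(k["T"]))
def proj(c,P):
    f,cx,cy,T=K[c];p=(np.atleast_2d(P)-T[:3,3])@T[:3,:3];return np.c_[f*p[:,0]/p[:,2]+cx,f*p[:,1]/p[:,2]+cy]
def back(c,uv,z):
    f,cx,cy,T=K[c];d=T[:3,:3]@np.array([(uv[0]-cx)/f,(uv[1]-cy)/f,1]);return T[:3,3]+d*(z-T[2,3])/d[2]
def box(x,y,yaw,l,w,z0,z1,off=(0,0)):
    c,s=np.cos(yaw),np.sin(yaw);R=np.array([[c,-s],[s,c]])
    q=np.array([[a*l/2+off[0],b*w/2+off[1]] for a in(-1,1) for b in(-1,1)])@R.T+[x,y]
    return np.r_[np.c_[q,np.full(4,z0)],np.c_[q,np.full(4,z1)]]
S=8
def mask(c,P,roi):
    x0,y0,x1,y1=roi;m=np.zeros(((y1-y0)*S,(x1-x0)*S),np.float32)
    h=cv2.convexHull((((proj(c,P)+.5-[x0,y0])*S)).astype(np.float32)).round().astype(int)
    cv2.fillPoly(m,[h],1.);return cv2.resize(m,(x1-x0,y1-y0),interpolation=cv2.INTER_AREA)
def crop(im,roi,s,size):
    x0,y0,x1,y1=roi;return cv2.resize(im[y0:y1,x0:x1,::-1],size,interpolation=cv2.INTER_CUBIC)
E
python3 - <<'E'
from h import *
print(get_calibration("top").keys())
s=camera("scene");t=camera("top")
a=crop(s,(240,120,350,210),0,(400,300));b=crop(t,(340,160,440,235),0,(400,300))
c=crop(s,(285,180,425,285),0,(400,300));d=crop(t,(210,145,330,235),0,(400,300))
cv2.imwrite("pics/crop1.png",np.vstack([np.hstack([a,b]),np.hstack([c,d])]))
for c in("scene","top"):
  for th in("level","knob","bar_screw","bar_far","burner","jar_tall","jar_mid"):
    for r in cut_out(c,th): 
      m=r["region"];v,u=np.nonzero(m);print(c,th,round(r["conf"],2),m.sum(),u.mean().round(1),v.mean().round(1),np.round(r["bbox"],1))
print(back("top",(393,206),.048),back("scene",(268,177),.048),back("top",(228,199),.158),back("scene",(410,247),.158),back("top",(283,192),.09),back("scene",(348,235),.09))
E
```

```text
dict_keys(['vertical_fov', 'cx', 'cy', 'T'])
scene level 0.89 546 266.4 178.1 [250.1 157.4 286.1 202.5]
scene level 0.81 465 324.0 145.7 [306.  129.4 344.5 165.1]
scene bar_screw 0.6 328 369.1 240.8 [348.5 214.1 389.9 265.8]
scene bar_far 0.65 405 323.5 217.6 [299.9 191.  346.4 241.7]
scene burner 0.96 5335 355.9 239.9 [289.6 193.1 420.  281.6]
scene jar_tall 0.88 953 316.0 165.2 [303.3 144.  330.3 186.6]
scene jar_mid 0.75 812 496.4 298.5 [448.1 283.8 527.  314.8]
scene jar_mid 0.61 814 216.1 209.8 [203.7 188.9 232.2 229.7]
top level 0.97 441 393.5 206.3 [378.8 177.9 408.3 230. ]
top knob 0.57 100 228.4 198.1 [222.8 193.3 234.9 205. ]
top bar_screw 0.65 138 260.7 196.5 [256.4 162.1 264.7 221.6]
top burner 0.81 3070 276.9 193.9 [222.7 158.7 318.6 237.9]
top jar_tall 0.7 379 359.5 236.7 [347.6 229.8 373.9 250.9]
top jar_mid 0.81 397 386.5 142.0 [374.9 129.4 399.7 154.5]
top jar_mid 0.18 269 349.3 143.7 [342.7 132.  359.7 155.8]
[ 0.46696622 -0.3366789   0.048     ] [ 0.48374142 -0.31691858  0.048     ] [0.50283434 0.35148615 0.158     ] [0.50735143 0.35535493 0.158     ] [0.53358532 0.13446808 0.09      ] [0.5446773  0.14524612 0.09      ]
```

View pics/crop1.png

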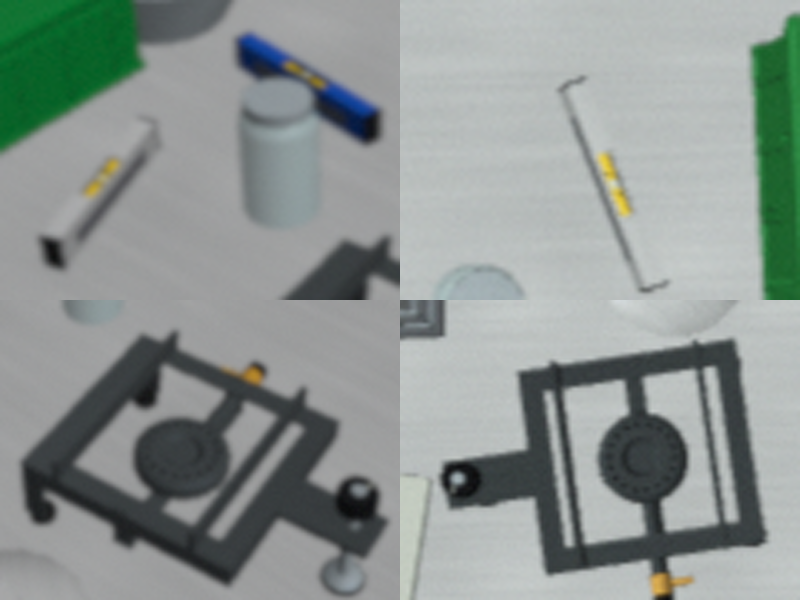

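The crop confirms it: the upper-left panel shows the silver level with black caps, the yellow vial and the white bubble, and the blue bar behind the jar is the look-alike. Next I'll fit the poses from the corners in both cameras.

```bash
cat > fit.py <<'E'
from h import *
from scipy.optimize import least_squares
def pts(x,y,a,L):
    c,s=np.cos(a),np.sin(a);L=np.array(L);return np.c_[x+c*L[:,0]-s*L[:,1],y+s*L[:,0]+c*L[:,1],L[:,2]]
B=[(.13,.14,.105),(.13,-.14,.105),(-.13,-.14,.105),(-.13,.14,.105),(0,.22,.158),(0,0,.09)]
tB=[(245.7,166.9),(310.5,157.3),(319.2,217.3),(254.4,226.9),(228.6,199),(282.9,192.1)]
sB=[(366,278),(293.8,236.7),(335,192.6),(403.3,223.4),(411,246.5),(348.3,234)]
def go(cams,p0):
    f=lambda p:np.concatenate([(proj(c,pts(*p,B))-o).ravel() for c,o in cams])
    r=least_squares(f,p0,loss="soft_l1");print([c for c,_ in cams],r.x.round(4));print(f(r.x).reshape(-1,2).round(1).tolist())
go([("top",tB)],[.53,.13,.1]);go([("scene",sB)],[.53,.13,.1]);go([("top",tB),("scene",sB)],[.53,.13,.1])
# level: box silhouette fit
for use in(("top",),("scene",),("top","scene")):
    M={}
    for c in use:
        b=[r for r in cut_out(c,"level") if not(c=="scene" and r["bbox"][0]>295)][0];M[c]=b["region"]
    rois={"top":(365,165,420,245),"scene":(240,145,300,215)}
    def cost(p):
        e=0
        for c in use:
            x0,y0,x1,y1=rois[c];e+=np.abs(mask(c,box(p[0],p[1],p[2],.24,.024,0,.048),rois[c])-M[c][y0:y1,x0:x1]).sum()/M[c].sum()
        return e
    r=min((minimize(cost,[.468,-.337,a],method="Nelder-Mead",options=dict(initial_simplex=np.array([[.468,-.337,a],[.48,-.337,a],[.468,-.325,a],[.468,-.337,a+.15]]))) for a in(.3,.4,.5)),key=lambda r:r.fun)
    print(use,r.x.round(4),round(r.fun,3))
print("vial",back("top",(393.5,206),.048),back("scene",(267.8,173.1),.048))
E
python3 fit.py
```

```text
['top'] [0.5324 0.1344 0.1316]
[[-0.3, -0.2], [0.5, -0.7], [1.1, 0.2], [-0.4, 0.8], [-0.8, -0.2], [0.1, 0.2]]
['scene'] [0.5373 0.1424 0.1284]
[[-0.1, -1.7], [-2.0, 1.0], [-0.2, -0.1], [1.0, -0.3], [0.1, 1.7], [0.4, -0.7]]
['top', 'scene'] [0.5336 0.1383 0.1307]
[[-1.2, -0.5], [-0.4, -0.9], [0.2, -0.0], [-1.4, 0.5], [-1.8, -0.5], [-0.8, -0.1], [-0.4, -3.3], [-2.1, -0.1], [-0.5, -1.1], [0.6, -1.6], [-0.3, 0.2], [0.2, -1.9]]
('top',) [ 0.4693 -0.342   0.3482] 0.083
('scene',) [ 0.4681 -0.3424  0.3558] 0.059
('top', 'scene') [ 0.4681 -0.3422  0.3504] 0.145
vial [ 0.46692129 -0.33883757  0.048     ] [ 0.46759903 -0.33531217  0.048     ]
```

```bash
cat > plan.py <<'E'
import sys,numpy as np
from rig import get_obs
from scipy.spatial.transform import Rotation as R
x,y,z,yaw=map(float,sys.argv[1:5])
o=get_obs();r=R.from_quat(o["tool_rot"]);p=np.array(o["position"])
T=R.from_euler("z",yaw)*R.from_euler("x",np.pi)
d=r.inv().apply(np.array([x,y,z])-p)/.08;t=(r.inv()*T).as_rotvec()/(np.pi/2)
print("shift",d.round(3),"turn",t.round(4),"rows",np.linalg.norm(d)*.08/.0417,np.linalg.norm(t)*90/7.16,"| t",round(o["time"],2),"p",np.round(p,4),"q",np.round(o["q"],2),"f",np.round(o["ft_force"],1),"w",round(o["grip_width"],4),"gf",round(o["grip_force"],1))
E
python3 plan.py .468 -.341 .15 .35; python3 plan.py .468 -.341 .036 .35
```

```text
shift [ 4.172 -1.897  1.182] turn [-0.      0.     -0.0148] rows 9.079897569799012 0.18561040339369178 | t 1.6 p [ 0.2007 -0.5919  0.2446] q [-1.42  0.53  1.43 -0.    1.18 -0.18] f [ 0.3 -0.6 -0.2] w 0.087 gf 0.0
shift [ 4.172 -1.897  2.607] turn [-0.      0.     -0.0148] rows 10.115157350367799 0.18561040339369178 | t 1.6 p [ 0.2007 -0.5919  0.2446] q [-1.42  0.53  1.43 -0.    1.18 -0.18] f [ 0.3 -0.6 -0.2] w 0.087 gf 0.0
```

```bash
for i in 1 2 3 4 5; do python3 -m inch '[0.42,-0.19,0,0,0,0, 0.834,-0.379,0,0,0,0]' 87 | tail -c 400; done; python3 plan.py .468 -.341 .036 .35
```

```text
time: 1.77
position: [0.2535, -0.5427, 0.2444]
tool_rot: [0.987, 0.161, 0.0, 0.001]
ft_force: [0.4, 0.2, -0.6]
grip_width: 0.0871
grip_force: 0.0
time: 1.93
position: [0.3083, -0.4907, 0.2445]
tool_rot: [0.987, 0.162, 0.0, 0.0]
ft_force: [0.8, -0.6, -0.2]
grip_width: 0.0872
grip_force: 0.0
time: 2.1
position: [0.3621, -0.4402, 0.2447]
tool_rot: [0.987, 0.162, 0.0, 0.0]
ft_force: [1.2, 0.4, -0.4]
grip_width: 0.0868
grip_force: 0.0
time: 2.27
position: [0.4156, -0.39, 0.2447]
tool_rot: [0.987, 0.163, 0.0, 0.0]
ft_force: [-0.0, -1.0, 0.3]
grip_width: 0.087
grip_force: 0.0
time: 2.43
position: [0.4692, -0.3398, 0.2448]
tool_rot: [0.987, 0.163, 0.0, 0.0]
ft_force: [0.9, -0.8, 0.8]
grip_width: 0.0871
grip_force: 0.0
shift [-0.019  0.008  2.61 ] turn [ 0.0003 -0.0002 -0.0148] rows 5.006544725801637 0.1861642214954655 | t 2.43 p [ 0.4692 -0.3398  0.2448] q [-0.82  0.47  1.55  0.    1.13  0.42] f [ 0.9 -0.8  0.8] w 0.0871 gf 0.0
```

```bash
python3 -m inch '[-0.01,0.01,0.5,0,0,-0.015, -0.02,0.01,1,0,0,-0.015]'|tail -n1;python3 -m inch '[0,0,0.4,0,0,0, 0,0,0.8,0,0,0]'|tail -n1; python3 -m inch '[0,0,0.3,0,0,0, 0,0,0.6,0,0,0, 0,0,0.81,0,0,0, 0,0,0.81,0,0,0]'
python3 -m inch '[0,0,0,0,0,0, 0,0,0,0,0,0, 0,0,0,0,0,0, 0,0,0,0,0,0, 0,0,0,0,0,0, 0,0,0,0,0,0, 0,0,0,0,0,0, 0,0,0,0,0,0]' 15 25; python3 plan.py .468 -.341 .2 .35
```

```text
grip_force: 0.0
grip_force: 0.0
time: 3.1
position: [0.465, -0.3408, 0.0323]
tool_rot: [0.985, 0.174, -0.002, -0.003]
ft_force: [0.5, -0.2, 0.2]
grip_width: 0.0872
grip_force: 0.0
time: 3.77
position: [0.4668, -0.3426, 0.0361]
tool_rot: [0.985, 0.174, 0.0, 0.0]
ft_force: [-0.8, -0.3, -0.6]
grip_width: 0.0418
grip_force: 0.0
shift [ 0.022 -0.013 -2.049] turn [ 0.0003 -0.0001  0.0002] rows 3.9317959554504114 0.005179998419017193 | t 3.77 p [ 0.4668 -0.3426  0.0361] q [-0.83  0.77  1.69 -0.    0.68  0.39] f [-0.8 -0.3 -0.6] w 0.0418 gf 0.0
```

```bash
python3 -m inch '[0,0,0,0,0,0, 0,0,0,0,0,0, 0,0,0,0,0,0, 0,0,0,0,0,0, 0,0,0,0,0,0, 0,0,0,0,0,0, 0,0,0,0,0,0, 0,0,0,0,0,0]' 10 25; 
python3 -m inch '[0,0,-0.1,0,0,0, 0,0,-0.4,0,0,0, 0,0,-0.8,0,0,0, 0,0,-1,0,0,0]'|tail -n1;  python3 -m inch '[0,0,-0.5,0,0,0, 0,0,-1,0,0,0, 0,0,-1,0,0,0]'|tail -n1; python3 -m inch '[0,0,-0.3,0,0,0, 0,0,-0.6,0,0,0, 0,0,-0.6,0,0,0,0,0,-0.6,0,0,0]'; python3 - <<'E'
from h import *
cv2.imwrite("pics/lift.png",np.hstack([crop(camera("scene"),(200,60,340,200),0,(400,400)),crop(camera("top"),(330,140,450,260),0,(400,400))]))
E
python3 plan.py .5336 .137 .245 1.702
```

```text
time: 4.43
position: [0.4664, -0.3422, 0.0356]
tool_rot: [0.985, 0.174, -0.0, -0.0]
ft_force: [-0.9, 2.2, 0.9]
grip_width: 0.0238
grip_force: 25.0
grip_force: 25.0
grip_force: 25.0
time: 5.35
position: [0.4672, -0.3434, 0.2443]
tool_rot: [0.985, 0.174, 0.001, 0.002]
ft_force: [-0.7, 0.4, -4.2]
grip_width: 0.024
grip_force: 25.0
shift [ 2.849 -5.332 -0.028] turn [-1.900e-03 -4.000e-04 -8.605e-01] rows 11.597801270431527 10.816683337163385 | t 5.45 p [ 0.4659 -0.3419  0.242 ] q [-0.83  0.47  1.55 -0.    1.12  0.39] f [ 0.1  0.6 -4.5] w 0.0239 gf 25.0
```

View pics/lift.png

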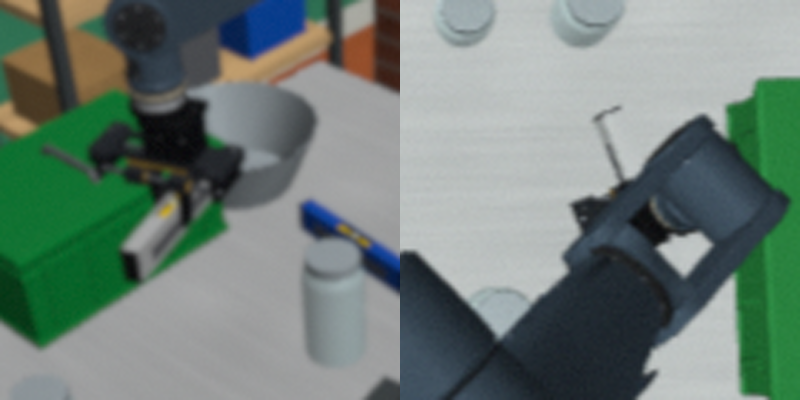

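```bash
for i in 1 2 3 4 5 6 7; do python3 -m inch '[0.2,-0.38,0,0,0,0, 0.407,-0.762,0,0,0,0]' | sed -n 2p; done; python3 -m inch '[0,0,0,0,0,-0.07, 0,0,0,0,0,-0.15, 0,0,0,0,0,-0.23, 0,0,0,0,0,-0.31, 0,0,0,0,0,-0.39, 0,0,0,0,0,-0.47, 0,0,0,0,0,-0.55, 0,0,0,0,0,-0.63, 0,0,0,0,0,-0.71, 0,0,0,0,0,-0.79, 0,0,0,0,0,-0.86, 0,0,0,0,0,-0.86, 0,0,0,0,0,-0.86]'; python3 plan.py .534 .138 .2 1.702; python3 - <<'E'
from h import *
cv2.imwrite("pics/over.png",np.hstack([crop(camera("scene"),(285,140,425,280),0,(400,400)),crop(camera("top"),(210,130,330,250),0,(400,400))]))
E
```

```text
position: [0.4756, -0.2745, 0.2414]
position: [0.4848, -0.2039, 0.2414]
position: [0.4945, -0.1353, 0.2416]
position: [0.5042, -0.0669, 0.2417]
position: [0.5138, 0.0014, 0.2417]
position: [0.5234, 0.0698, 0.2416]
position: [0.5331, 0.1381, 0.2414]
time: 7.7
position: [0.5334, 0.1364, 0.242]
tool_rot: [0.661, 0.751, -0.001, -0.001]
ft_force: [-0.1, 0.6, -5.1]
grip_width: 0.0237
grip_force: 25.0
shift [0.019 0.011 0.524] turn [-0.0021 -0.0001 -0.0024] rows 1.0068131132949363 0.040602492039961614 | t 7.7 p [0.5334 0.1364 0.242 ] q [ 0.05  0.43  1.62 -0.    1.09 -0.08] f [-0.1  0.6 -5.1] w 0.0237 gf 25.0
```

View pics/over.png

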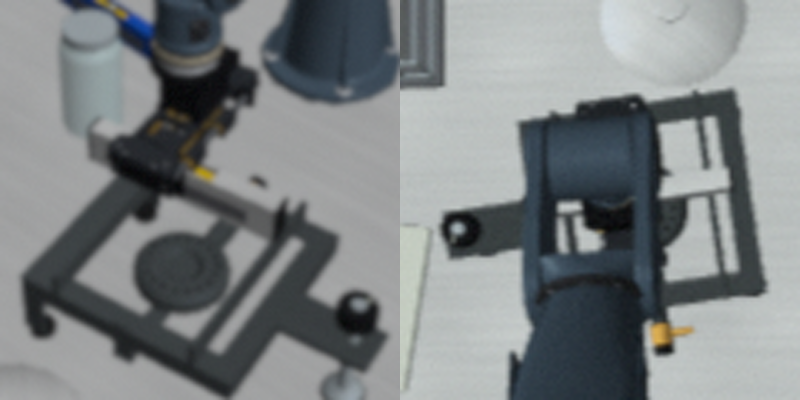

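```bash
python3 - <<'E'
from h import *
for z in(.254,.206):
  for s in(-.12,.12):
    P=np.array([.5334,.1364,z])+s*np.array([-.1305,.9915,0]);print(z,s,"top crop",((proj("top",P)-[210,130])/.3+[400,0]).round(0),"scene crop",((proj("scene",P)-[285,140])/.35).round(0))
E
```

```text
0.254 -0.12 top crop [[731. 177.]] scene crop [[ 92. 122.]]
0.254 0.12 top crop [[523. 208.]] scene crop [[282. 204.]]
0.206 -0.12 top crop [[732. 182.]] scene crop [[ 94. 153.]]
0.206 0.12 top crop [[531. 212.]] scene crop [[278. 236.]]
```

```bash
python3 - <<'E'
from h import *
a=back("scene",(368.3,201.4),.135);b=back("scene",(329.5,252.9),.135);print(a,b,(a+b)/2,np.linalg.norm(a-b))
for X in((557,365),(582,562),(700,345),(728,537)):print(back("top",(210+(X[0]-400)*.3,145+(X[1]-300)*.3),.135).round(4))
E
python3 plan.py .534 .136 .175 1.702
```

```text
[0.41045593 0.12576463 0.135     ] [0.66977977 0.17198368 0.135     ] [0.54011785 0.14887416 0.135     ] 0.26341043430666855
[0.6458 0.2359 0.135 ]
[0.4006 0.2072 0.135 ]
[0.667  0.0576 0.135 ]
[0.4276 0.0272 0.135 ]
shift [-0.006  0.003  0.846] turn [-0.0013 -0.0001 -0.002 ] rows 1.6222884642406565 0.029416063403101794 | t 7.8 p [0.5338 0.1365 0.2426] q [ 0.05  0.43  1.62 -0.    1.09 -0.08] f [-0.1  1.  -3. ] w 0.0239 gf 25.0
```

```bash
python3 -m inch '[0,0,0.25,0,0,0, 0,0.01,0.5,0,0,0, 0,0.01,0.7,0,0,0, 0,0.01,0.82,0,0,0, 0,0.01,0.82,0,0,0, 0,0.01,0.82,0,0,0]'|head -4;python3 -m inch '[0,0,0.015,0,0,0, 0,0,0.03,0,0,0, 0,0,0.03,0,0,0]'|head -4; python3 -m inch '[0,0,0.01,0,0,0, 0,0,0.02,0,0,0, 0,0,0.02,0,0,0]'|head -4
```

```text
time: 8.3
position: [0.5351, 0.1366, 0.1778]
tool_rot: [0.66, 0.751, -0.0, -0.0]
ft_force: [0.2, -0.2, -3.7]
time: 8.55
position: [0.5356, 0.1367, 0.1765]
tool_rot: [0.66, 0.752, 0.001, 0.001]
ft_force: [-0.3, 0.1, -2.9]
time: 8.8
position: [0.5351, 0.1366, 0.1743]
tool_rot: [0.66, 0.752, 0.0, 0.0]
ft_force: [0.7, 0.1, -3.6]
```

```bash
for i in 1 2 3; do python3 -m inch '[0,0,0.01,0,0,0, 0,0,0.015,0,0,0, 0,0,0.015,0,0,0]'|sed -n '2p;4p'; done
```

```text
position: [0.535, 0.1366, 0.1728]
ft_force: [0.4, 0.7, -3.6]
position: [0.535, 0.1366, 0.1716]
ft_force: [0.6, 0.8, -3.6]
position: [0.5351, 0.1366, 0.1705]
ft_force: [1.2, -0.3, -3.4]
```

```bash
for i in 1 2; do python3 -m inch '[0,0,0.01,0,0,0, 0,0,0.013,0,0,0, 0,0,0.013,0,0,0]'|sed -n '2p;4p'; done
```

```text
position: [0.5352, 0.1367, 0.1699]
ft_force: [-0.9, 1.0, -0.7]
position: [0.5352, 0.1367, 0.1698]
ft_force: [-3.0, 1.5, 6.8]
```

```bash
python3 -m inch '[0,0,-0.013,0,0,0, 0,0,-0.013,0,0,0]'|sed -n '2p;4p'; python3 -m inch '[0,0,0,0,0,0, 0,0,0,0,0,0, 0,0,0,0,0,0, 0,0,0,0,0,0, 0,0,0,0,0,0, 0,0,0,0,0,0]' 60|tail -n2; python3 -m inch '[0,0,-0.1,0,0,0, 0,0,-0.4,0,0,0, 0,0,-0.8,0,0,0, 0,0,-1,0,0,0]'; python3 plan.py .505 .355 .25 2.0; python3 - <<'E'
from h import *
E
```

```text
position: [0.5352, 0.1367, 0.1699]
ft_force: [-1.2, 0.7, 3.3]
grip_width: 0.0553
grip_force: 0.0
time: 11.05
position: [0.5364, 0.1368, 0.2529]
tool_rot: [0.659, 0.752, 0.002, 0.002]
ft_force: [0.3, -0.1, 0.3]
grip_width: 0.0598
grip_force: 0.0
shift [ 2.756 -0.035  0.035] turn [ 0.0028  0.0006 -0.1902] rows 5.287828852530314 2.3905288992940794 | t 11.05 p [0.5364 0.1368 0.2529] q [ 0.05  0.42  1.61  0.    1.11 -0.08] f [ 0.3 -0.1  0.3] w 0.0598 gf 0.0
```

```bash
for i in 1 2 3; do python3 -m inch '[0.46,-0.01,0,0,0,0, 0.92,-0.01,0,0,0,0]' | sed -n 2p; done;  python3 -m inch '[0,0,0,0,0,-0.07, 0,0,0,0,0,-0.15, 0,0,0,0,0,-0.23, 0,0,0,0,0,-0.31, 0,0,0,0,0,-0.39, 0,0,0,0,0,-0.47, 0,0,0,0,0,-0.55, 0,0,0,0,0,-0.63, 0,0,0,0,0,-0.71, 0,0,0,0,0,-0.79, 0,0,0,0,0,-0.86, 0,0,0,0,0,-0.93, 0,0,0,0,0,-1,0,0,0,0,0,-1]' 75|sed -n '1,3p'; python3 plan.py .505 .354 .25 3.3;python3 - <<'E'
from h import *
s,t=camera("scene"),camera("top")
np.savez("b0.npz",s=s,t=t)
cv2.imwrite("pics/lev.png",np.hstack([crop(s,(300,150,430,250),0,(400,308)),crop(t,(210,150,330,242),0,(400,308))]))
E
```

```text
position: [0.5263, 0.209, 0.2521]
position: [0.5141, 0.2836, 0.2506]
position: [0.5034, 0.3569, 0.2503]
time: 12.72
position: [0.504, 0.3553, 0.2501]
tool_rot: [-0.066, 0.998, 0.0, 0.0]
shift [-0.01  -0.017  0.001] turn [ 0.0001  0.0003 -0.0166] rows 0.03880555118612163 0.20889820172590862 | t 12.72 p [0.504  0.3553 0.2501] q [ 0.43  0.51  1.45 -0.    1.18 -1.27] f [0.2 0.1 0.1] w 0.0752 gf 0.0
```

View pics/lev.png

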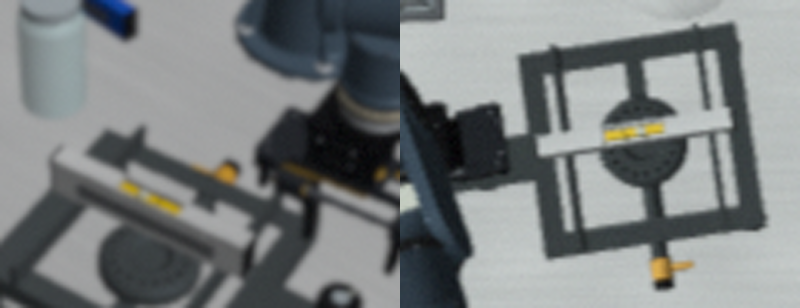

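```bash
cat > bub.py <<'E'
from h import *
from scipy.optimize import least_squares
from scipy.special import erf
N=4
def prof(c,im,s):
    d=np.array([-.131,.9914,0]);n=np.array([.9914,.131,0]);ch=(im[...,0]-im[...,2]).astype(np.float32)
    t=np.arange(-.014,.0141,.002)
    P=np.array([.5352,.1367,.183])+s[:,None,None]*d+t[None,:,None]*n
    uv=proj(c,P.reshape(-1,3)).astype(np.float32).reshape(len(s),len(t),2)
    return cv2.remap(ch,uv[...,0],uv[...,1],cv2.INTER_CUBIC).sum(1)
s=np.arange(-.06,.0601,.001)
box1=lambda a,b,w:.5*(erf((s-a)/w)-erf((s-b)/w))
def model(p):
    A,c,b,w,f,l=p;m=A*(box1(c-.035,c+.035,w)-box1(c+b-.008,c+b+.008,w))+f
    return m-l*A*(box1(c-.012,c-.010,w)+box1(c+.010,c+.012,w))
for c in("top","scene"):
    y=np.mean([prof(c,camera(c).astype(np.float32),s) for _ in range(N)],0)
    y0=np.percentile(y,10);A=np.ptp(y);best=None
    for b0 in(-.014,-.007,0,.007,.014):
        r=least_squares(lambda p:(model(p)-y)/A,[A,0,b0,.004,y0,.5],bounds=([0,-.015,-.022,.001,-np.inf,0],[5*A,.015,.022,.012,np.inf,1.3]),x_scale=[A,.01,.01,.005,A,1])
        if best is None or r.cost<best.cost:best=r
    print(c,"vialc %.1f bubble %.1f mm w %.1f l %.2f cost %.4f"%(best.x[1]*1e3,best.x[2]*1e3,best.x[3]*1e3,best.x[5],best.cost))
E
sed -i 's/ch=(im\[...,0\]-im\[...,2\])/ch=im[...,0]-im[...,2]/;s/-im\[...,2\].astype(np.float32)/-im[...,2]/' bub.py; python3 bub.py; python3 plan.py .505 .355 .148 3.3
```

```text
top vialc 1.4 bubble -7.8 mm w 5.5 l 0.00 cost 0.6482
scene vialc 1.9 bubble -8.6 mm w 6.7 l 0.00 cost 0.3204
shift [-0.013 -0.005  1.269] turn [ 0.     -0.0001 -0.0181] rows 2.4340340193103387 0.22732175575607558 | t 13.22 p [0.504  0.3552 0.2495] q [ 0.43  0.51  1.45  0.    1.18 -1.27] f [ 0.5  0.1 -0.2] w 0.0749 gf 0.0
```

```bash
python3 -m inch '[0,0,0.4,0,0,0, 0,0,0.8,0,0,0, 0,0,0.8,0,0,0]'|sed -n '2p;4p'; python3 -m inch '[0,0,0.2,0,0,0, 0,0,0.35,0,0,0, 0,0,0.47,0,0,0, 0,0,0.47,0,0,0]'|sed -n '2p;4p'; python3 -m inch '[0,0,0,0,0,0, 0,0,0,0,0,0, 0,0,0,0,0,0, 0,0,0,0,0,0, 0,0,0,0,0,0, 0,0,0,0,0,0, 0,0,0,0,0,0, 0,0,0,0,0,0]' 35 25
```

```text
position: [0.5002, 0.3534, 0.1799]
ft_force: [-1.2, -0.1, -1.3]
position: [0.503, 0.3548, 0.1465]
ft_force: [-0.3, -0.5, 0.1]
time: 14.47
position: [0.5041, 0.3554, 0.1484]
tool_rot: [-0.065, 0.998, 0.0, 0.0]
ft_force: [-0.2, -0.5, 2.4]
grip_width: 0.0434
grip_force: 25.0
```

```bash
python3 -m inch '[0,0,0,0,0,0.07, 0,0,0,0,0,0.15, 0,0,0,0,0,0.23, 0,0,0,0,0,0.31, 0,0,0,0,0,0.39, 0,0,0,0,0,0.47, 0,0,0,0,0,0.55, 0,0,0,0,0,0.63, 0,0,0,0,0,0.71, 0,0,0,0,0,0.79, 0,0,0,0,0,0.87, 0,0,0,0,0,0.87]'; python3 plan.py .505 .355 .148 1.9; python3 bub.py
```

```text
time: 15.47
position: [0.5046, 0.3561, 0.1484]
tool_rot: [0.581, 0.814, 0.001, 0.0]
ft_force: [0.7, 2.2, 2.0]
grip_width: 0.0435
grip_force: 25.0
shift [-0.014 -0.     0.005] turn [ 0.0014 -0.0007  0.0018] rows 0.029166720868226793 0.029926559424835332 | t 15.47 p [0.5046 0.3561 0.1484] q [0.43 0.63 1.54 0.   0.97 0.1 ] f [0.7 2.2 2. ] w 0.0435 gf 25.0
top vialc 0.8 bubble -5.5 mm w 6.5 l 0.00 cost 0.6346
scene vialc 1.6 bubble -5.8 mm w 7.1 l 0.07 cost 0.3029
```

```bash
python3 -m inch '[0,0,0,0,0,0.07, 0,0,0,0,0,0.15, 0,0,0,0,0,0.23, 0,0,0,0,0,0.31, 0,0,0,0,0,0.39, 0,0,0,0,0,0.47, 0,0,0,0,0,0.55, 0,0,0,0,0,0.63, 0,0,0,0,0,0.71, 0,0,0,0,0,0.79, 0,0,0,0,0,0.87, 0,0,0,0,0,0.87]'; python3 -m inch '[0,0,0,0,0,0, 0,0,0,0,0,0, 0,0,0,0,0,0, 0,0,0,0,0,0, 0,0,0,0,0,0, 0,0,0,0,0,0, 0,0,0,0,0,0, 0,0,0,0,0,0]' 75 |sed -n 2,6p; python3 -m inch '[0,0,-0.3,0,0,0, 0,0,-0.8,0,0,0, 0,0,-1,0,0,0, 0,0,-1,0,0,0, 0,0,-1,0,0,0, 0,0,-1,0,0,0, 0,0,-1,0,0,0, 0,0,-1,0,0,0, 0,0,-1,0,0,0, 0,0,-1,0,0,0, 0,0,-1,0,0,0, 0,0,-1,0,0,0, 0,0,-1,0,0,0, 0,0,-1,0,0,0, 0,0,-1,0,0,0, 0,0,-1,0,0,0, 0,0,-1,0,0,0, 0,0,-1,0,0,0]'|head -2; python3 bub.py; python3 bub.py
```

```text
time: 16.87
position: [0.5054, 0.3557, 0.1484]
tool_rot: [0.964, 0.265, 0.002, -0.0]
ft_force: [3.6, 3.7, 2.6]
grip_width: 0.0431
grip_force: 25.0
position: [0.5038, 0.3551, 0.1478]
tool_rot: [0.964, 0.266, -0.0, 0.0]
ft_force: [-0.0, -0.4, 0.2]
grip_width: 0.0747
grip_force: 0.0
time: 19.03
position: [0.504, 0.3553, 0.2279]
top vialc 0.3 bubble 0.2 mm w 7.9 l 0.00 cost 0.3245
scene vialc 0.9 bubble -1.0 mm w 7.7 l 0.02 cost 0.1470
top vialc 0.3 bubble 0.2 mm w 7.8 l 0.00 cost 0.3138
scene vialc 0.9 bubble -1.0 mm w 7.7 l 0.03 cost 0.1501
```

```bash
python3 - <<'E'
from h import *
s,t=[np.mean([camera(c).astype(np.float32) for _ in range(6)],0) for c in("scene","top")]
np.savez("b1.npz",s=s,t=t)
cv2.imwrite("pics/lev1.png",np.hstack([crop(s,(325,195,375,235),0,(400,320)),crop(t,(260,170,310,210),0,(400,320))]).clip(0,255).astype(np.uint8))
exec(open("bub.py").read().split("box1=")[0])
for c,a in(("top",t),("scene",s)):
    y=prof(c,a,np.arange(-.05,.051,.004));print(c,y.round().astype(int))
b=np.load("b0.npz")
for c,a in(("top",b["t"]),("scene",b["s"])):
    y=prof(c,a.astype(np.float32),np.arange(-.05,.051,.004));print(c,y.round().astype(int))
E
```

```text
top [-71 -74 -79  44 447 778 842 862 881 822 678 458 185 178 435 601 755 866
 869 852 781 498 103 -83 -77 -70]
scene [0 0 0 0 0 0 0 0 0 0 0 0 0 0 0 0 0 0 0 0 0 0 0 0 0 0]
top [-75 -75 -75   8 357 712 823 843 847 630 218 116 345 679 840 771 734 803
 824 840 859 659 186 -84 -69 -69]
scene [-24 -24 -16  87 378 734 910 932 861 583 253 185 384 698 917 852 841 938
 960 930 925 742 360  64 -22 -30]
```

View pics/lev1.png

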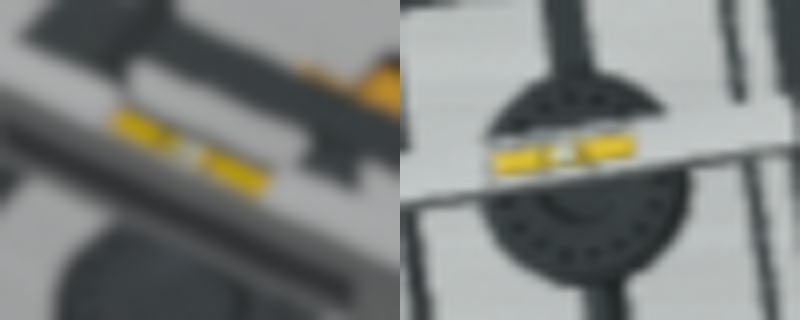

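The bubble lies midway in the vial (top crop 564 against vial middle 563), and the scene camera agrees to about 1 mm. Next I press on the middle with closed fingers.

```bash
python3 plan.py .5352 .1367 .245 .131
```

```text
shift [-1.067  2.545 -0.213] turn [-0.     -0.      0.2596] rows 5.310011313093204 3.2635929102747383 | t 20.43 p [0.504  0.3552 0.2279] q [0.43 0.53 1.47 0.   1.14 1.46] f [-0.4  0.4  0.9] w 0.0751 gf 0.0
```

```bash
python3 -m inch '[0,0,-0.1,0,0,0, 0,0,-0.21,0,0,0]' 0 20|sed -n 2p; for i in 1 2 3; do python3 -m inch '[-0.18,0.42,0,0,0,0, -0.355,0.848,0,0,0,0]' | sed -n 2p; done; python3 -m inch '[0,0,0,0,0,0.08, 0,0,0,0,0,0.16, 0,0,0,0,0,0.23, 0,0,0,0,0,0.26, 0,0,0,0,0,0.26, 0,0,0,0,0,0.26, 0,0,0,0,0,0.26, 0,0,0,0,0,0.26]'; python3 plan.py .5352 .1367 .208 .131
```

```text
position: [0.5036, 0.3551, 0.2447]
position: [0.515, 0.2836, 0.2465]
position: [0.5252, 0.2087, 0.246]
position: [0.5358, 0.1354, 0.2461]
time: 21.77
position: [0.5354, 0.137, 0.245]
tool_rot: [0.998, 0.066, 0.0, 0.0]
ft_force: [-0.4, 0.2, -0.4]
grip_width: 0.0006
grip_force: 0.0
shift [-0.003  0.003  0.463] turn [ 0.     -0.0003  0.0004] rows 0.8883890760449377 0.006117589144627646 | t 21.77 p [0.5354 0.137  0.245 ] q [ 0.05  0.43  1.62 -0.    1.1   1.49] f [-0.4  0.2 -0.4] w 0.0006 gf 0.0
```

```bash
python3 -m inch '[0,0,0.15,0,0,0, 0,0,0.3,0,0,0, 0,0,0.4,0,0,0, 0,0,0.46,0,0,0, 0,0,0.46,0,0,0, 0,0,0.46,0,0,0]'|sed -n '2p;4p'; for i in 1 2 3; do python3 -m inch '[0,0,0.005,0,0,0, 0,0,0.01,0,0,0, 0,0,0.01,0,0,0, 0,0,0.01,0,0,0]'|sed -n '2p;4p'; done
```

```text
position: [0.5354, 0.1369, 0.2079]
ft_force: [-0.5, 0.4, 0.4]
position: [0.5355, 0.1368, 0.2075]
ft_force: [-0.0, 0.3, -0.6]
position: [0.5353, 0.1368, 0.2063]
ft_force: [0.3, 0.3, -0.5]
position: [0.5353, 0.1368, 0.2055]
ft_force: [-0.7, -0.1, 1.6]
```

```bash
for i in 1 2; do python3 -m inch '[0,0,0.005,0,0,0, 0,0,0.006,0,0,0, 0,0,0.006,0,0,0, 0,0,0.006,0,0,0]'|sed -n '2p;4p'; done
```

```text
position: [0.5354, 0.1369, 0.2055]
ft_force: [-0.2, 0.2, 4.9]
position: [0.5355, 0.1369, 0.2054]
ft_force: [-1.2, -0.7, 7.8]
```

```bash
python3 -m inch '[0,0,0.003,0,0,0, 0,0,0.003,0,0,0, 0,0,0.003,0,0,0, 0,0,0.003,0,0,0]'|sed -n '2p;4p'; python3 - <<'E'
from h import *
F=[]
s,t=[],[]
for _ in range(12):
    s.append(camera("scene").astype(np.float32));t.append(camera("top").astype(np.float32));F.append(get_obs()["ft_force"])
print(np.mean(F,0).round(2),np.std(F,0).round(2),get_obs()["time"])
cv2.imwrite("pics/press.png",np.hstack([crop(np.mean(s,0),(290,160,410,250),0,(400,300)),crop(np.mean(t,0),(210,150,330,240),0,(400,300))]).clip(0,255).astype(np.uint8))
E
```

```text
position: [0.5355, 0.1369, 0.2054]
ft_force: [-2.6, 0.1, 9.1]
[-1.88 -0.03  8.85] [0.28 0.48 0.32] 25.4667
```

View pics/press.png

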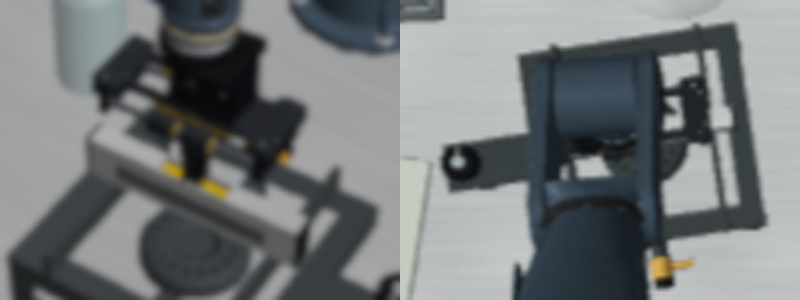

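The level is still square on both bars and the fingers press on its middle, at about 8.9 N. One small step more, a pause to settle, then hand in.

```bash
python3 -m inch '[0,0,0.002,0,0,0, 0,0,0.002,0,0,0, 0,0,0.002,0,0,0, 0,0,0.002,0,0,0, 0,0,0.002,0,0,0, 0,0,0.002,0,0,0, 0,0,0.002,0,0,0, 0,0,0.002,0,0,0, 0,0,0.002,0,0,0, 0,0,0.002,0,0,0, 0,0,0.002,0,0,0, 0,0,0.002,0,0,0]'|sed -n '1,4p'; python3 - <<'E'
from h import *
F=[]
for _ in range(8): camera("top");F.append(get_obs()["ft_force"])
m=np.mean(F,0);print(m.round(2))
if 8.5<m[2]<12: print(hand_in())
E
```

```text
time: 26.47
position: [0.5355, 0.1368, 0.2054]
tool_rot: [0.998, 0.065, 0.001, 0.0]
ft_force: [-3.3, 0.0, 9.4]
[-2.5   0.15  9.67]
the job is handed in; nothing more can be done
None
```

The job is handed in at about 27 s: the level stands square across both bars, the bubble read centred to about 1 mm before pressing (the fingers cover it now), and the arm is still pressing on its middle with about 9.7 N.

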